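# Prop up the toppled measuring wheel

## Task

The scene examiner's measuring wheel has toppled onto its side on the shelf. Flip its kickstand down over centre until it rests on its stop, set the wheel down upright on the shelf on both its tyre and the kickstand's rubber foot, and finish while still holding it upright by the pole stub so that it cannot tip. Leave the jar carousel and the other kit undisturbed.

Things in the scene. Friction and masses are not known exactly. Their poses are not given: they have to be found in the camera images.
- frame: Frame of the measuring wheel, loose, about 0.7 kg with wheel and kickstand. Origin: on the axle line at the wheel face away from the kickstand. Own x: from the hub up the pole stub (215 mm to its top); -y: rear; z: along the axle to the kickstand side. Starts lying on that face, own z up. Fork arm, boss and bracket reach z 48 mm; the black counter box spans x 77-123, y -32 to 8, z 38-62 mm.
- stub_grip (a point): Where to hold: middle of the bare pole stub (frame 168, -6, 15 mm), with the frame's axes. An aluminium bar 26 mm wide (own y) by 24 mm (own z), bare from x 123 to 197 mm; a black clamp collar 28 by 34 mm caps it up to 215 mm. While the wheel lies on tyre and collar, the bar is 4 to 29 mm above the shelf; upright, this point is 244 mm up.
- hub (a point): Centre of the wheel, on the axle in the middle of the tyre's width (frame 0, 0, 13 mm). The wheel is 152 mm across over its black tyre and 26 mm wide and turns on the frame with a light drag. This point is 76 mm above the shelf when the wheel stands upright.
- kick_pivot (a point): Pivot of the kickstand on its bracket behind the hub (frame 10, -60, 50 mm), with the frame's axes; the pivot's axis is the frame's own z.
- kick_foot (a point): Centre of the kickstand's rubber foot, a 14 mm ball ending a straight 9 mm steel rod. Always 80 mm from the pivot's axis and 35 mm further out along the frame's z than the pivot (85 mm above the shelf while the wheel lies). Stowed it is at frame 32, -137, 85 mm (to the rear); down, at -69, -48, 85 mm. When the wheel stands on it this point is 7 mm above the shelf.
- kick (a joint): Kickstand angle, 0 = stowed, 2.0 rad = down on its stop; it swings from the rear (frame -y) to the frame's -x side. An over-centre spring pushes it away from 1.0 rad: below, it snaps back to stowed; beyond, it snaps on down to the stop and stays there. Strongest at the two stops, about 0.04 N m (0.5 N at the foot); pushed harder than that, the whole frame may slew on the shelf.
- shelf: The stainless steel shelf, level, its top is the work surface at height 0.
- jar (a point): Centre of one of four white jars (60 mm across, 58 mm tall) on the grey turntable (212 mm across, tops of the jars 78 mm and its centre post 90 mm above the shelf). A bystander; the turntable turns easily.
- wand_mid (a point): Middle of the chrome magnetic wand, 170 mm long, 12 mm thick, lying loose. A bystander.
- lens_mid (a point): Centre of the brass-rimmed hand lens, 76 mm across, 10 mm thick, handle 85 mm, lying loose. A bystander.
- cap_mid (a point): Centre of the black camera lens cap, 72 mm across, 10 mm thick, lying loose. A bystander.

How it is judged:
On the way:
1. the kickstand is flipped over centre and rests down on its stop (value of joint kick above 1.85 rad), for 0.2 s.
At the end, for the whole second after the job is handed in: Finishes holding: fingers on the frame with over 2 N, grasp point within 60 mm of mid-stub; kickstand beyond 1.85 rad; stub within 8 deg of vertical; tyre and rubber foot down on the shelf (each within about 3 mm), which carries over 1.5 N; frame still (under 30 mm/s) (value of joint kick above 1.85 rad and angle between frame's own x axis and vertical below 0.14 rad and height (world z) of hub below 0.08 m and height (world z) of kick_foot below 0.01 m and contact force between frame and shelf above 1.5 N and contact force between the fingers and frame above 2 N and distance between the grasp point and stub_grip below 0.06 m and linear speed of frame below 0.03 m/s); the arm keeps its last pose, push and grip.
It fails at once if a bystander (carousel jar, wand, hand lens, lens cap) is moved by more than 20 mm (distance of any of jar, wand_mid, lens_mid, cap_mid from where it was at the start of the episode above 0.02 m).
It also fails if it takes over 64 s, if anything falls off the work surface, if the arm or the gripper's body presses on something with over 40 N, if the wrist force passes 120 N, or if a joint passes its speed limit or range.

## Robot

A 7-joint arm with a two-finger parallel gripper is mounted at the origin on the work surface. World frame = base frame: x ahead of the robot, y to its left, z up, the work surface at z = 0. Lengths are in m, angles in rad, forces in N, time in s.
With the tool pointing down it reaches from about 0.425 to 0.825 m from the base axis. Payload 3.6 kg.
Tool frame: the origin (TCP) lies on the centre line of the jaws, within the pads' length; the fingertips stand 19 mm ahead of it and the grasp point (between the pads) is the TCP (ctrl.tip_extent is the distance from the TCP to the fingertips, in m); z points along the fingers, y is the line along which they close (so a half turn about z gives the same grasp; the last joint's range is limited). The gripper opens to 93 mm and grips with 3 to 60 N. Pads are 15 mm wide; open, the fingers measure 128 mm over their backs; the gripper's body (75 mm by 188 mm) begins 65 mm behind the grasp point.
Start: joints at [-1.256, 0.615, -0.013, 1.423, 0.008, 1.103, -0.04], TCP at [0.218, 0.612, 0.238] pointing down, gripper open.
Joint ranges: [-3.12, 3.12], [-0.3, 2.06], [-1.34, 1.32], [0.26, 2.42], [-1.36, 4.5], [0.01, 1.98], [-2.84, 2.84]. Speed limits (rad/s): [2.79, 2.79, 3.14, 3.14, 3.14, 3.14, 3.14].

## Interface

Orientations are given as a unit quaternion [w, x, y, z].
In Python, from cell import ctrl, optics gives the robot as it stands.
- The arm moves only by the shell command python3 -m pendant 'ROWS' [FORCE]. ROWS is text: rows parted by semicolons, each of 7 numbers parted by spaces: the turn, a rotation vector about the tool's x, y, z in degrees, then the shift along the tool's x, y, z in m, then the closure, from 0 (fully open) to 1 (shut). In form: ax ay az dx dy dz fingers; .... A call has exactly 5 rows; each row is the pose to reach, as a shift and turn from the pose commanded when the call began, along the tool's axes at that moment; what a row does not reach only later rows make up. A row lasts 1/10 s, in which the tool goes at most 50 mm and 8.59 degrees, less where a joint would pass 70% of its speed; a pose out of reach is approached as far as the arm can. A call with a gripper value outside its range is refused whole. The fingers move at their own pace and stop on an object; FORCE is the grip in N (left out, the last holds). Time passes only in rows, so rows that repeat a pose let the fingers close, or fill a call up. It gives the time, the measured TCP pose, the force, the opening and the grip force at its end, in the units of the state.
- ctrl.read_state(): the state, without advancing time (a new reading comes with each control period).
- optics.get_image(name): name is "side" or "top"; returns a dict with "color" (480x640x3 uint8, red, green, blue), "z_map" (480x640 float32, m along the optical axis (not along the pixel's ray), 0 where there is no reading), "K" (3x3 intrinsics, pixels), "eye" and "attitude" of the camera in the world. Camera axes: x right, y down, z forward; pixel columns grow to the right and rows downward; lengths in m; the calibration is good to about 2 mm. A picture is of the moment at which its call begins.
- ctrl.sign_off(): hands the job in; it is judged then, once.
The state is a dict: "t": time; "joints": joint angles; "joint_velocities": joint speeds; "joint_efforts": joint torques, N m; "position": TCP position; "eef_rot": TCP orientation; "ft_force": force on the tool from outside, world axes, zero at the start; "ft_torque": the same for the moment, N m; "width": finger opening in m; "gripper_force": force on a finger pad.
Only numpy, scipy, OpenCV 4.12 (cv2) and the standard library are available. Lean on these libraries where they do the work, as an engineer would, in place of code of your own. Each camera call takes 0.05 s, during which the arm holds its last target. There are 200 camera calls.

## Working session

There is one attempt and no reset: what is moved stays moved. The work goes in short steps, Python scripts to look and compute and a shell command to move; the robot and the scene stay as the last step left them, time stands still between calls to the robot, and variables do not carry over. Pictures are saved under pics/ and viewed, at most 10 in all, crops included, and the job is handed in when it is done.

```bash
mkdir -p pics; ls; python3 - <<'E'
from cell import ctrl, optics
import cv2,numpy as np
s=ctrl.read_state();print(s['position'],s['eef_rot'],s['t'],s['width'])
for n in('top','side'):
    d=optics.get_image(n);cv2.imwrite(f'pics/{n}0.png',d['color'][:,:,::-1]);np.savez(f'pics/{n}0.npz',**d)
    print(n,d['K'].tolist(),d['eye'],d['attitude'])
E
```

```text
pics
[0.21760259 0.61168878 0.23648502] [-2.05287422e-04  1.70024924e-01  9.85438912e-01 -1.27847964e-03] 0.0 0.09303277581619239
top [[583.6994531086697, 0.0, 326.7341412931309], [0.0, 583.6994531086697, 236.00165512416697], [0.0, 0.0, 1.0]] [0.29866651 0.00507058 1.54659473] [ 0.0679406  -0.69444371  0.71271359 -0.07191213]
side [[460.39547062634017, 0.0, 316.4550186137859], [0.0, 460.39547062634017, 237.40633495946273], [0.0, 0.0, 1.0]] [0.41150071 0.77544602 0.97700512] [ 0.04669307 -0.11247476  0.9258232  -0.35779964]
```

View pics/top0.png

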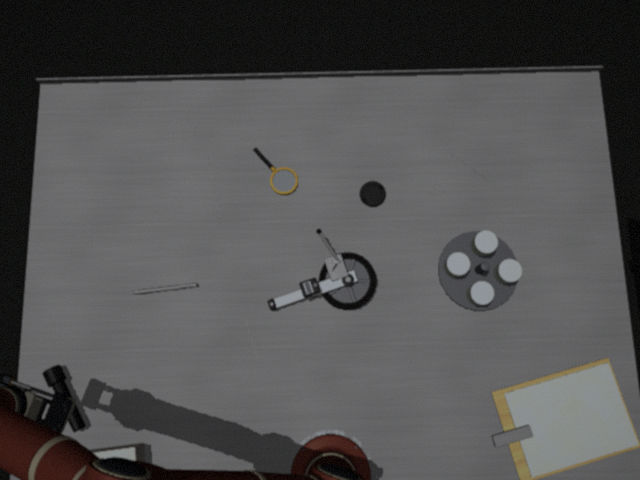

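View pics/side0.png

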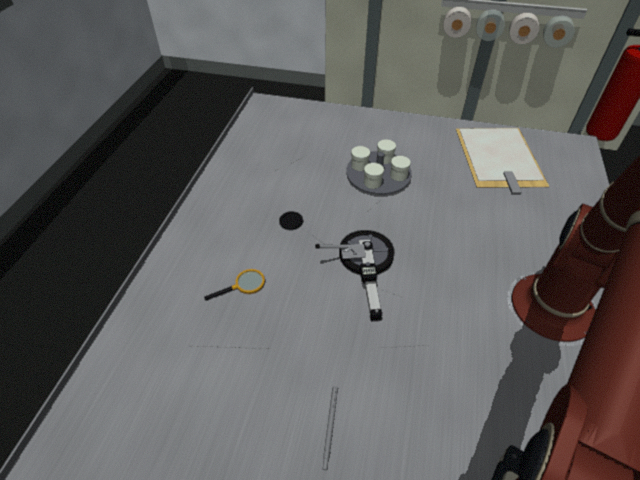

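The top view shows the wheel lying with its hub near (348,281), collar at (270,304) and stowed foot at (319,231). The carousel is to the right at (482,270). The lens (284,180) and cap (372,194) are above the wheel, and the wand is to the left at (165,289).

```bash
cat > h.py <<'E'
import numpy as np,cv2
from scipy.spatial.transform import Rotation as R
def rot(q): return R.from_quat([q[1],q[2],q[3],q[0]])
def ray(d,u,v,h):
    r=rot(d['attitude']).apply(np.linalg.solve(d['K'],[u,v,1.])); e=np.array(d['eye'])
    return e+r*(h-e[2])/r[2]
def pts(d):
    v,u=np.mgrid[:480,:640]; z=d['z_map']
    p=np.stack([u,v,np.ones_like(u)],-1).reshape(-1,3)@np.linalg.inv(d['K']).T*z.reshape(-1,1)
    return (rot(d['attitude']).apply(p)+d['eye']).reshape(480,640,3)
E
python3 - <<'E'
from h import *
from cell import ctrl
print([a for a in dir(ctrl) if a[0]!='_'])
d=dict(np.load('pics/top0.npz'))
P=pts(d);c=d['color'].astype(int)
roi=np.zeros((480,640),bool);roi[222:320,255:385]=1
h=P[...,2]
print('shelf',np.median(h[330:350,250:380]))
dark=roi&(c.max(-1)<45)
n,l,st,ce=cv2.connectedComponentsWithStats(dark.astype('uint8'))
for i in range(1,n):
    if st[i,4]>8: print(st[i],ce[i],np.median(h[l==i]),ray(d,*ce[i],np.median(h[l==i])))
i=1+np.argmax(st[1:,4])
# tyre: convex hull min circle on right part
m=(dark&(np.arange(640)[None]>316)&(np.arange(480)[:,None]>248)).astype('uint8')
cn=max(cv2.findContours(m,0,1)[0],key=len)
(u,v),r=cv2.minEnclosingCircle(cn);print('tyre',u,v,r,ray(d,u,v,.018),'diam',2*r*1.525/583.7)
obj=roi&(h>.012)
for lo,hi in((.075,.1),(.055,.075)):
    q=P[roi&(h>lo)&(h<hi)];print(lo,len(q),q.mean(0),q.min(0),q.max(0))
cv2.imwrite('pics/crop0.png',cv2.resize(d['color'][220:322,250:390,::-1],None,fx=5,fy=5,interpolation=cv2.INTER_NEAREST))
E
```

```text
['Unreachable', 'read_state', 'sign_off', 'tip_extent']
shelf 0.0006776291585776084
[317 230   4   3  12] [318.5 231. ] 0.09002024967221645 [0.6044684  0.01361658 0.09002025]
[322 253  55  57 711] [355.77777778 285.63572433] 0.025901750332031126 [ 0.46960589 -0.07995465  0.02590175]
[319 265   8  16  74] [322.93243243 273.18918919] 0.026957349193931113 [0.50442548 0.00502422 0.02695735]
[344 276  10  11  36] [349.41666667 282.52777778] 0.04313584741520193 [ 0.47615047 -0.06283427  0.04313585]
[311 279   7   5  19] [313.63157895 280.63157895] 0.06292814170390826 [0.48103851 0.02924208 0.06292814]
[300 283  20  15  75] [310.68       291.05333333] 0.06263376199729409 [0.45463484 0.03733673 0.06263376]
[270 304   7   6  20] [273.05 307.5 ] 0.031695625020882634 [0.41789433 0.13605    0.03169563]
tyre 347.39459228515625 281.33074951171875 28.839876174926758 [ 0.48241471 -0.05875909  0.018     ] diam 0.1506966289764033
0.075 65 [0.59041084 0.00717213 0.08426725] [ 0.46799915 -0.00974167  0.07521007] [0.61001076 0.02326823 0.09808451]
0.055 347 [0.48083102 0.02976965 0.06408012] [ 0.43947144 -0.05911095  0.05507094] [0.57877873 0.06696803 0.074383  ]
```

View pics/crop0.png

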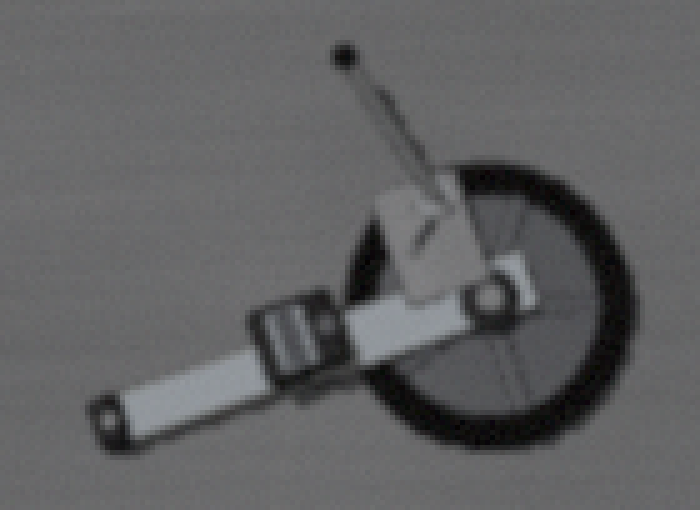

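The crop shows the hub at crop (490,300), the foot ball at (344,55) and the collar at (110,420). Hub-to-foot measures 142 mm against 141 mm given, and the tyre is 151 mm across, so the sizes check out. The frame x heading is about 107.6°. I'm moving over toward the kickstand with the fingers closed.

```bash
cat > goal.py <<'E'
# usage: goal.py x y z toolYangle_deg [tilt_deg about tool y after yaw] -> shift/turn in present tool axes
import sys
from h import *
from cell import ctrl
x,y,z,a=map(float,sys.argv[1:5]); t=float(sys.argv[5]) if len(sys.argv)>5 else 0
s=ctrl.read_state(); R0=rot(s['eef_rot'])
c,b=np.cos(np.radians(a)),np.sin(np.radians(a))
G=R.from_matrix(np.array([[-b,c,0],[c,b,0],[0,0,-1.]]))*R.from_rotvec([0,t,0],degrees=True)
print('t',round(s['t'],2),'pos',np.round(s['position'],4),'j',np.round(s['joints'],2),'F',np.round(s['ft_force'],1),'w',round(s['width'],4),'g',round(s['gripper_force'],1))
print('axes x,y,z:',np.round(R0.as_matrix().T,3).tolist())
print('turn',np.round((R0.inv()*G).as_rotvec(degrees=True),1),'shift',np.round(R0.inv().apply(np.array([x,y,z])-s['position']),4))
E
P="python3 -m pendant"
$P '0 0 0 -.026 -.022 0 1;0 0 0 -.052 -.044 0 1;0 0 0 -.078 -.066 0 1;0 0 0 -.104 -.088 0 1;0 0 0 -.13 -.11 0 1'
$P '0 0 0 -.026 -.022 0 1;0 0 0 -.052 -.044 0 1;0 0 0 -.078 -.066 0 1;0 0 0 -.104 -.088 0 1;0 0 0 -.13 -.11 0 1'
$P '0 0 0 -.026 -.022 0 1;0 0 0 -.052 -.044 0 1;0 0 0 -.078 -.066 0 1;0 0 0 -.104 -.088 0 1;0 0 0 -.13 -.11 0 1'
python3 goal.py .5659 .0242 .2 33.5
```

```text
t: 0.6
position: [0.3039, 0.4636, 0.2372]
eef_rot: [-0.0, 0.17, 0.985, -0.001]
ft_force: [0.9, 0.1, 0.2]
width: 0.0574
gripper_force: 0.0
t: 1.1
position: [0.3894, 0.3165, 0.2373]
eef_rot: [-0.0, 0.17, 0.985, -0.0]
ft_force: [0.8, -1.0, 0.6]
width: 0.0174
gripper_force: 0.0
t: 1.6
position: [0.4749, 0.1694, 0.2374]
eef_rot: [-0.0, 0.17, 0.985, -0.0]
ft_force: [1.3, -0.0, 0.3]
width: 0.0004
gripper_force: 0.0
t 1.6 pos [0.4749 0.1694 0.2374] j [-0.42  0.39  0.05  1.84 -0.02  0.91  0.87] F [ 1.3 -0.   0.3] w 0.0004 g 0.0
axes x,y,z: [[-0.942, 0.335, 0.001], [0.335, 0.942, -0.0], [-0.001, -0.0, -1.0]]
turn [-0.  -0.  36.9] shift [-0.1344 -0.1063  0.0374]
```

```bash
P="python3 -m pendant"
$P '0 0 7.4 -.027 -.021 .007 1;0 0 14.8 -.054 -.042 .014 1;0 0 22 -.081 -.063 .021 1;0 0 29.5 -.108 -.085 .03 1;0 0 36.9 -.1344 -.1063 .037 1'
$P '0 0 0 0 0 .03 1;0 0 0 0 0 .06 1;0 0 0 0 0 .09 1;0 0 0 0 0 .121 1;0 0 0 0 0 .121 1'
python3 goal.py .5659 .0242 .079 33.5
python3 - <<'E'
import numpy as np
p=np.array([.5366,-.0312]);
for off,ph in((.013,33.5),(.012,20),(.012,5),(.012,-10),(.012,-24),(.012,-38),(.012,-50)):
    f=np.radians(ph);t=p+.055*np.array([np.cos(f),np.sin(f)])+off*np.array([-np.sin(f),np.cos(f)])
    a=np.radians(33.5);d=t-[.5659,.0242]
    print(ph,'turn z',33.5-ph,'dx',np.round(d@[-np.sin(a),np.cos(a)],4),'dy',np.round(d@[np.cos(a),np.sin(a)],4))
E
```

```text
t: 2.1
position: [0.5659, 0.0243, 0.1998]
eef_rot: [-0.001, 0.476, 0.88, -0.0]
ft_force: [0.7, 1.3, 0.2]
width: 0.0005
gripper_force: 0.0
t: 2.6
position: [0.5621, 0.0257, 0.0756]
eef_rot: [-0.004, 0.473, 0.881, -0.003]
ft_force: [-1.0, -0.4, 0.3]
width: 0.0007
gripper_force: 0.0
t 2.6 pos [0.5621 0.0257 0.0756] j [-0.2   0.7   0.18  1.84 -0.2   0.63  0.69] F [-1.  -0.4  0.3] w 0.0007 g 0.0
axes x,y,z: [[-0.552, 0.834, 0.005], [0.834, 0.552, -0.009], [-0.01, -0.0, -1.0]]
turn [-0.5 -0.3  0. ] shift [-0.0033  0.0023 -0.0034]
33.5 turn z 0.0 dx -0.017 dy -0.0
20 turn z 13.5 dx -0.0312 dy 0.0013
5 turn z 28.5 dx -0.0457 dy -0.0009
-10 turn z 43.5 dx -0.0592 dy -0.0069
-24 turn z 57.5 dx -0.07 dy -0.0153
-38 turn z 71.5 dx -0.0784 dy -0.0262
-50 turn z 83.5 dx -0.0833 dy -0.0369
```

```bash
P="python3 -m pendant"
$P '0 0 0 -.01 0 0 1;0 0 0 -.017 0 0 1;0 0 5 -.022 .001 0 1;0 0 10 -.028 .001 0 1;0 0 13.5 -.031 .001 0 1'
python3 goal.py .5659 .0242 .079 33.5
python3 - <<'E'
from cell import optics
import cv2
d=optics.get_image('side');cv2.imwrite('pics/s1.png',cv2.resize(d['color'][180:340,260:460,::-1],None,fx=3,fy=3))
E
```

```text
t: 3.1
position: [0.5853, -0.0006, 0.0817]
eef_rot: [0.001, 0.575, 0.818, 0.001]
ft_force: [-0.7, 0.1, -0.4]
width: 0.0002
gripper_force: 0.5
t 3.1 pos [ 0.5853 -0.0006  0.0817] j [-0.19  0.72  0.25  1.78 -0.27  0.67  0.55] F [-0.7  0.1 -0.4] w 0.0002 g 0.5
axes x,y,z: [[-0.339, 0.941, -0.001], [0.941, 0.339, 0.004], [0.004, 0.0, -1.0]]
turn [  0.2   0.1 -13.7] shift [ 0.0299 -0.0099  0.0026]
```

View pics/s1.png

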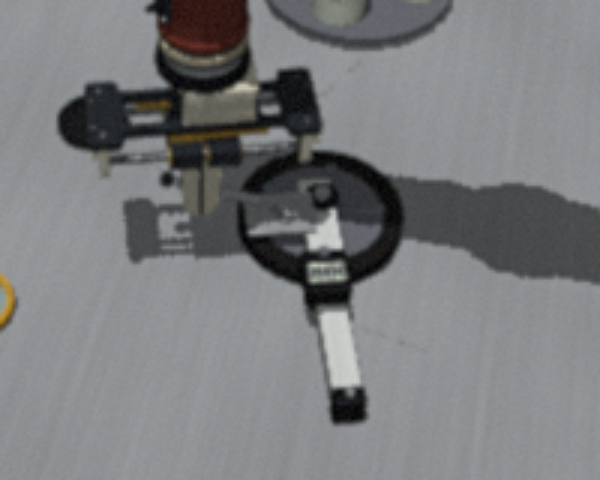

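The closed fingers are on the rod's near side at crop (200,190), with the foot visible at (168,180). I'm continuing the sweep.

```bash
P="python3 -m pendant"
$P '0 0 8 -.008 .001 0 1;0 0 16 -.0156 .001 0 1;0 0 24 -.0234 0 0 1;0 0 32 -.031 -.002 0 1;0 0 40 -.038 -.005 0 1'
$P '0 0 8 -.008 .001 0 1;0 0 16 -.0156 .001 0 1;0 0 24 -.0234 0 0 1;0 0 32 -.031 -.002 0 1;0 0 40 -.038 -.005 0 1'
$P '0 0 0 0 0 -.03 1;0 0 0 0 0 -.07 1;0 0 0 0 0 -.11 1;0 0 0 0 0 -.15 1;0 0 0 0 0 -.18 0'
python3 goal.py .4374 .1031 .25 17.6
python3 - <<'E'
from h import *
from cell import optics
d=optics.get_image('top');np.savez('pics/top1.npz',**d)
cv2.imwrite('pics/top1.png',cv2.resize(d['color'][200:330,250:410,::-1],None,fx=4,fy=4))
d=optics.get_image('side');np.savez('pics/side1.npz',**d);cv2.imwrite('pics/side1.png',cv2.resize(d['color'][140:340,240:460,::-1],None,fx=3,fy=3))
E
```

```text
t: 3.65
position: [0.5933, -0.0378, 0.0814]
eef_rot: [0.001, 0.82, 0.572, 0.001]
ft_force: [-0.3, 0.3, 0.4]
width: 0.0005
gripper_force: 0.1
t: 4.15
position: [0.5754, -0.0721, 0.0814]
eef_rot: [0.0, 0.966, 0.257, 0.002]
ft_force: [0.7, 0.1, 1.3]
width: 0.0007
gripper_force: 0.0
t: 4.65
position: [0.5753, -0.0723, 0.2642]
eef_rot: [0.001, 0.966, 0.259, 0.003]
ft_force: [-0.2, -0.6, -0.2]
width: 0.005
gripper_force: 0.0
t 4.65 pos [ 0.5753 -0.0723  0.2642] j [-0.39  0.58  0.79  1.62 -0.44  1.13 -0.53] F [-0.2 -0.6 -0.2] w 0.005 g 0.0
axes x,y,z: [[0.865, 0.501, 0.005], [0.501, -0.866, 0.003], [0.006, -0.001, -1.0]]
turn [  0.4  -0.1 -77.5] shift [-0.0315 -0.2209  0.0133]
```

View pics/side1.png

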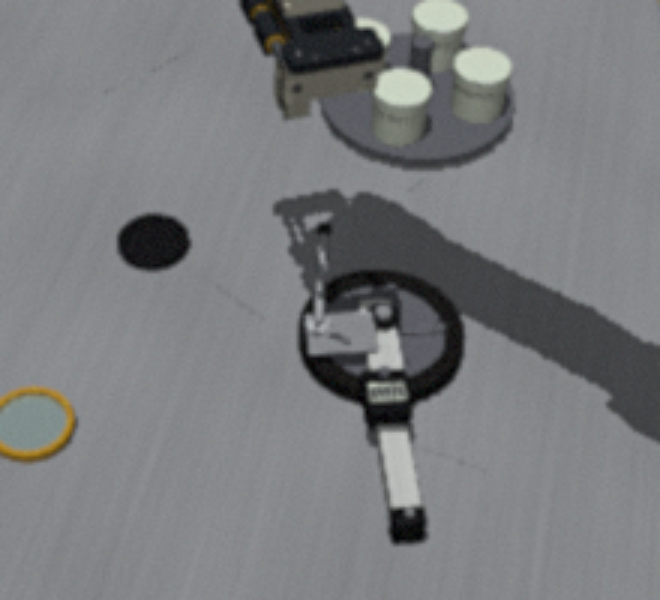

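The kickstand now points past the hub, with the foot at crop (323,228), so it looks down on its stop. I'll re-measure the frame pose, and test the tilt in the air while moving.

```bash
P="python3 -m pendant"
$P '0 0 -8 -.003 -.022 0 0;0 0 -16 -.009 -.05 0 0;0 0 -24 -.015 -.09 0 0;0 0 -32 -.02 -.13 0 0;0 0 -40 -.026 -.17 0 0'
python3 goal.py .4374 .1031 .20 17.6
python3 - <<'E'
from h import *
d=dict(np.load('pics/side1.npz'))
f=ray(d,240+323/3,140+228/3,.085);print('foot',f,'expected .5489 -.1101')
c=d['color'].astype(int);P=pts(d);h=P[...,2]
m=np.zeros((480,640),bool);m[225:325,330:400]=1
dark=(m&(c.max(-1)<50)).astype('uint8')
n,l,st,ce=cv2.connectedComponentsWithStats(dark)
for i in range(1,n):
    if st[i,4]>20: print(st[i],ce[i],np.median(h[l==i]),ray(d,*ce[i],np.median(h[l==i])))
b=m&(c.min(-1)>130)&(h>.01)&(h<.04)
v,u=np.nonzero(b);q=np.array([ray(d,x,y,.028) for x,y in zip(u,v)])
mu=q.mean(0);w=np.linalg.svd((q-mu)[:,:2],full_matrices=False)[2][0];print('bar',len(q),mu,np.degrees(np.arctan2(w[1],w[0]))%180, q.min(0),q.max(0), np.median(h[b]))
# tyre
d=dict(np.load('pics/top1.npz'));c=d['color'].astype(int)
m=np.zeros((480,640),bool);m[248:315,318:385]=1
cn=max(cv2.findContours((m&(c.max(-1)<45)).astype('uint8'),0,1)[0],key=len)
(u,v),r=cv2.minEnclosingCircle(cn);print('tyre',u,v,r,ray(d,u,v,.018))
P=pts(d);h=P[...,2];m[:]=0;m[270:320,260:345]=1
b=m&(c.min(-1)>130)&(h>.01)&(h<.045)
v,u=np.nonzero(b);q=np.array([ray(d,x,y,.028) for x,y in zip(u,v)])
mu=q.mean(0);w=np.linalg.svd((q-mu)[:,:2],full_matrices=False)[2][0];print('bar top',len(q),mu,np.degrees(np.arctan2(w[1],w[0]))%180)
E
```

```text
t: 5.25
position: [0.4656, 0.0639, 0.2598]
eef_rot: [-0.0, 0.817, 0.576, 0.0]
ft_force: [-0.0, 0.4, 0.7]
width: 0.0518
gripper_force: 0.0
t 5.25 pos [0.4656 0.0639 0.2598] j [-0.65  0.36  0.64  1.9  -0.26  0.96 -0.23] F [-0.   0.4  0.7] w 0.0518 g 0.0
axes x,y,z: [[0.336, 0.942, 0.001], [0.942, -0.336, 0.0], [0.001, 0.001, -1.0]]
turn [  0.   -0.  -37.2] shift [ 0.0274 -0.0398  0.0598]
foot [ 0.54906073 -0.10787774  0.085     ] expected .5489 -.1101
[340 230  54  54 861] [369.1533101  255.84436702] 0.023012833280809164 [ 0.47227332 -0.03388935  0.02301283]
[365 237   8  12  33] [369.72727273 244.45454545] 0.039915007591637575 [ 0.47641037 -0.05974992  0.03991501]
[370 310  12  11 109] [375.06422018 315.21100917] 0.025371543284758546 [0.426956   0.15001129 0.02537154]
bar 369 [0.45326296 0.05678969 0.028     ] 107.26302203593849 [ 0.41892327 -0.0699702   0.028     ] [0.53889723 0.13422234 0.028     ] 0.027715933161207906
tyre 345.2852783203125 278.0148010253906 32.59691619873047 [ 0.49132336 -0.05349731  0.018     ]
bar top 8 [ 0.47201618 -0.04198943  0.028     ] 113.12117771064614
```

View pics/top1.png

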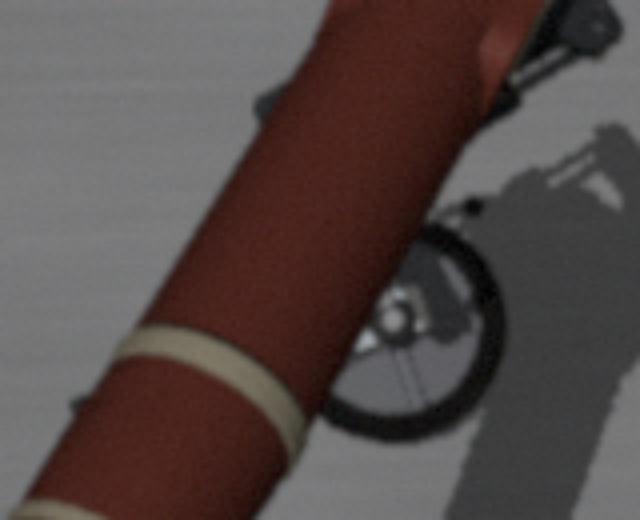

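The top view shows the hub still at about (348,280) beside the arm, and the side view puts the foot within 2 mm of where it should be when down. The frame has not slewed. Next is moving above the stub and testing the 90° tilt in free air.

```bash
P="python3 -m pendant"
$P '0 0 -8 .006 -.008 -.01 0;0 0 -16 .012 -.016 -.02 0;0 0 -24 .018 -.024 -.03 0;0 0 -32 .024 -.034 -.04 0;0 0 -37.2 .0274 -.0398 -.05 0'
python3 goal.py .4374 .1031 .31 17.6 90
$P '0 8 0 0 0 0 0;0 16 0 0 0 0 0;0 24 0 0 0 0 0;0 32 0 0 0 0 0;0 40 0 0 0 0 0'
python3 goal.py .4374 .1031 .31 17.6 90
$P '0 8 0 0 0 0 0;0 16 0 0 0 0 0;0 24 0 0 0 0 0;0 32 0 0 0 0 0;0 40 0 0 0 0 0'
python3 goal.py .4374 .1031 .31 17.6 90
$P '0 8 0 0 0 0 0;0 10 0 0 0 0 0;0 10 0 0 0 0 0;0 10 0 0 0 0 0;0 10 0 0 0 0 0'
python3 goal.py .4374 .1031 .31 17.6 90
```

```text
t: 5.75
position: [0.4379, 0.1028, 0.3102]
eef_rot: [-0.0, 0.591, 0.807, 0.0]
ft_force: [-0.0, -0.5, 0.3]
width: 0.0904
gripper_force: 0.0
t 5.75 pos [0.4379 0.1028 0.3102] j [-0.67  0.25  0.5   1.86 -0.13  1.06  0.19] F [-0.  -0.5  0.3] w 0.0904 g 0.0
axes x,y,z: [[-0.302, 0.953, 0.001], [0.953, 0.302, 0.0], [0.0, 0.001, -1.0]]
turn [ 0. 90. -0.] shift [ 0.0005 -0.0004  0.0002]
t: 6.25
position: [0.4392, 0.1016, 0.3107]
eef_rot: [-0.276, 0.557, 0.756, 0.206]
ft_force: [-0.4, -0.4, -0.1]
width: 0.0932
gripper_force: 0.0
t 6.25 pos [0.4392 0.1016 0.3107] j [-0.16  0.4   0.4   1.85 -0.75  1.41  0.86] F [-0.4 -0.4 -0.1] w 0.0932 g 0.0
axes x,y,z: [[-0.228, 0.728, 0.646], [0.955, 0.295, 0.004], [-0.188, 0.618, -0.763]]
turn [ 0.5 49.7  0. ] shift [ 0.0011 -0.0013  0.0018]
t: 6.75
position: [0.4393, 0.1011, 0.3098]
eef_rot: [-0.518, 0.454, 0.616, 0.384]
ft_force: [0.1, 0.1, -0.5]
width: 0.0932
gripper_force: 0.0
t 6.75 pos [0.4393 0.1011 0.3098] j [ 0.15  0.72  0.23  1.88 -1.01  1.84  1.19] F [ 0.1  0.1 -0.5] w 0.0932 g 0.0
axes x,y,z: [[-0.052, 0.162, 0.985], [0.956, 0.294, 0.003], [-0.289, 0.942, -0.17]]
turn [0.5 9.8 0.1] shift [ 0.0006 -0.0012  0.0024]
t: 7.25
position: [0.4386, 0.1027, 0.3108]
eef_rot: [-0.568, 0.419, 0.571, 0.42]
ft_force: [0.1, -0.0, 0.5]
width: 0.0934
gripper_force: 0.0
t 7.25 pos [0.4386 0.1027 0.3108] j [ 0.19  0.79  0.17  1.89 -1.05  1.92  1.24] F [ 0.1 -0.   0.5] w 0.0934 g 0.0
axes x,y,z: [[-0.004, 0.002, 1.0], [0.955, 0.297, 0.003], [-0.297, 0.955, -0.003]]
turn [0.3 0.2 0.2] shift [-0.0008 -0.0011  0.0008]
```

The tilt is reachable. I'll check the final height of 0.244 too, then come back.

```bash
P="python3 -m pendant"
$P '0 0 0 -.013 0 0 0;0 0 0 -.026 0 0 0;0 0 0 -.04 0 0 0;0 0 0 -.053 0 0 0;0 0 0 -.07 0 0 0'
python3 goal.py .4374 .1031 .24 17.6 90
$P '0 -8 0 .02 0 0 0;0 -16 0 .04 0 0 0;0 -24 0 .07 0 0 0;0 -32 0 .07 0 0 0;0 -40 0 .07 0 0 0'
$P '0 -8 0 0 0 0 0;0 -16 0 0 0 0 0;0 -24 0 0 0 0 0;0 -32 0 0 0 0 0;0 -40 0 0 0 0 0'
python3 goal.py .4374 .1031 .10 17.6
```

```text
t: 7.75
position: [0.4386, 0.1024, 0.2383]
eef_rot: [0.569, -0.42, -0.569, -0.419]
ft_force: [0.1, -1.0, -0.4]
width: 0.0931
gripper_force: 0.0
t 7.75 pos [0.4386 0.1024 0.2383] j [ 0.2   0.92  0.16  1.9  -1.03  1.85  1.36] F [ 0.1 -1.  -0.4] w 0.0931 g 0.0
axes x,y,z: [[0.0, 0.0, 1.0], [0.955, 0.296, -0.0], [-0.296, 0.955, 0.0]]
turn [ 0.4 -0.  -0. ] shift [ 0.0017 -0.001   0.001 ]
t: 8.25
position: [0.4392, 0.1015, 0.3096]
eef_rot: [-0.337, 0.539, 0.731, 0.25]
ft_force: [-0.2, 0.7, -0.4]
width: 0.093
gripper_force: 0.0
t: 8.75
position: [0.4389, 0.1021, 0.3095]
eef_rot: [-0.068, 0.591, 0.802, 0.05]
ft_force: [-1.1, 0.2, -1.0]
width: 0.0934
gripper_force: 0.0
t 8.75 pos [0.4389 0.1021 0.3095] j [-0.55  0.26  0.5   1.86 -0.32  1.11  0.39] F [-1.1  0.2 -1. ] w 0.0934 g 0.0
axes x,y,z: [[-0.292, 0.942, 0.168], [0.955, 0.296, 0.001], [-0.049, 0.161, -0.986]]
turn [ 0.1 -9.7 -0.4] shift [-0.0338 -0.0013  0.2068]
```

```bash
P="python3 -m pendant"
$P '0 -5 0 -.007 0 .04 0;0 -9.8 0 -.014 0 .08 0;0 -9.8 -.3 -.02 -.001 .12 0;0 -9.8 -.3 -.028 -.001 .165 0;0 -9.8 -.3 -.034 -.0013 .205 0'
$P '0 0 0 0 0 .01 0;0 0 0 0 0 .02 0;0 0 0 0 0 .03 0;0 0 0 0 0 .04 0;0 0 0 0 0 .04 0'
python3 goal.py .4374 .1031 .024 17.6
python3 - <<'E'
from cell import optics
import cv2
d=optics.get_image('side');cv2.imwrite('pics/s2.png',cv2.resize(d['color'][180:340,260:460,::-1],None,fx=3,fy=3))
E
```

```text
t: 9.25
position: [0.4359, 0.1042, 0.0993]
eef_rot: [-0.002, 0.59, 0.807, 0.0]
ft_force: [-0.1, 0.7, 0.1]
width: 0.093
gripper_force: 0.0
t: 9.75
position: [0.4368, 0.1042, 0.0617]
eef_rot: [-0.001, 0.591, 0.807, 0.001]
ft_force: [-0.1, 0.2, 0.9]
width: 0.0927
gripper_force: 0.0
t 9.75 pos [0.4368 0.1042 0.0617] j [-0.48  0.62  0.3   2.17 -0.46  0.41  0.49] F [-0.1  0.2  0.9] w 0.0927 g 0.0
axes x,y,z: [[-0.301, 0.954, 0.004], [0.954, 0.301, 0.0], [-0.001, 0.004, -1.0]]
turn [ 0.  -0.2 -0.1] shift [-0.0013  0.0002  0.0376]
```

View pics/s2.png

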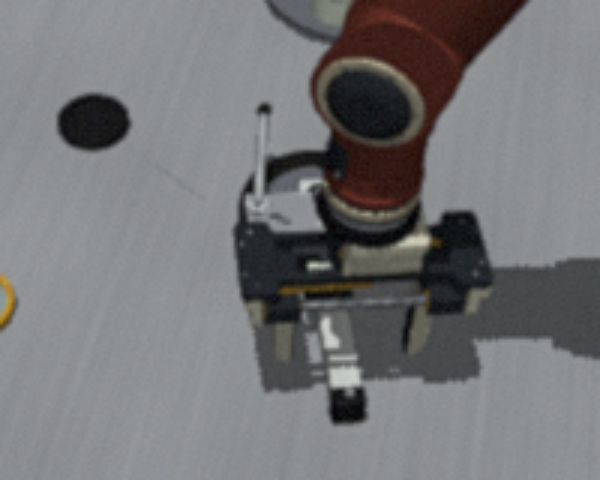

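The fingers straddle the bar at crop (285–415,340), with the bar between them. I'm descending and gripping.

```bash
P="python3 -m pendant"
$P '0 0 0 0 0 .01 0;0 0 0 0 0 .02 0;0 0 0 -.001 0 .03 0;0 0 0 -.001 0 .037 0;0 0 0 -.001 0 .037 0'
$P '0 0 0 0 0 0 .6;0 0 0 0 0 0 .9;0 0 0 0 0 0 1;0 0 0 0 0 0 1;0 0 0 0 0 0 1' 55
$P '0 0 0 0 0 0 1;0 0 0 0 0 0 1;0 0 0 0 0 0 1;0 0 0 0 0 0 1;0 0 0 0 0 0 1' 55
python3 goal.py .4374 .1031 .024 17.6
python3 - <<'E'
import numpy as np
h=lambda t:.244*np.sin(t)+.022*np.cos(t)
for c in range(4):
    t0=np.radians(25*c)
    for k in range(1,6):
        t=np.radians(min(25*c+5*k,90)); d=h(t)-h(t0)
        # tool x=(cos t0 along, sin t0 up), tool z=(sin t0 along, -cos t0 up)
        print(c,round(np.degrees(t)-25*c,1),'dx %.4f dz %.4f  h %.4f'%(d*np.sin(t0),-d*np.cos(t0),h(t)))
E
```

```text
t: 10.3
position: [0.4364, 0.1031, 0.0237]
eef_rot: [-0.002, 0.591, 0.806, 0.0]
ft_force: [-0.3, -0.4, 0.5]
width: 0.0933
gripper_force: 0.0
t: 10.8
position: [0.4371, 0.1034, 0.0251]
eef_rot: [-0.001, 0.591, 0.807, 0.001]
ft_force: [0.4, 1.2, 0.2]
width: 0.0578
gripper_force: 0.0
t: 11.3
position: [0.4376, 0.1035, 0.0249]
eef_rot: [-0.001, 0.591, 0.807, 0.002]
ft_force: [1.1, 1.4, -1.3]
width: 0.0255
gripper_force: 55.0
t 11.3 pos [0.4376 0.1035 0.0249] j [-0.43  0.7   0.22  2.19 -0.5   0.31  0.53] F [ 1.1  1.4 -1.3] w 0.0255 g 55.0
axes x,y,z: [[-0.301, 0.953, 0.003], [0.953, 0.301, 0.002], [0.0, 0.004, -1.0]]
turn [ 0.1 -0.2 -0.1] shift [-0.0004 -0.0004  0.0009]
0 5.0 dx 0.0000 dz -0.0212  h 0.0432
0 10.0 dx 0.0000 dz -0.0420  h 0.0640
0 15.0 dx 0.0000 dz -0.0624  h 0.0844
0 20.0 dx 0.0000 dz -0.0821  h 0.1041
0 25.0 dx 0.0000 dz -0.1011  h 0.1231
1 5.0 dx 0.0076 dz -0.0163  h 0.1411
1 10.0 dx 0.0148 dz -0.0316  h 0.1580
1 15.0 dx 0.0214 dz -0.0459  h 0.1737
1 20.0 dx 0.0275 dz -0.0589  h 0.1881
1 25.0 dx 0.0330 dz -0.0707  h 0.2011
2 5.0 dx 0.0088 dz -0.0074  h 0.2125
2 10.0 dx 0.0163 dz -0.0137  h 0.2223
2 15.0 dx 0.0225 dz -0.0189  h 0.2304
2 20.0 dx 0.0274 dz -0.0230  h 0.2368
2 25.0 dx 0.0309 dz -0.0259  h 0.2414
3 5.0 dx 0.0026 dz -0.0007  h 0.2441
3 10.0 dx 0.0035 dz -0.0009  h 0.2450
3 15.0 dx 0.0025 dz -0.0007  h 0.2440
3 15.0 dx 0.0025 dz -0.0007  h 0.2440
3 15.0 dx 0.0025 dz -0.0007  h 0.2440
```

Gripped at 25.5 mm. Now lifting while tilting.

```bash
P="python3 -m pendant"
$P '0 5 0 0 0 -.022 1;0 10 0 0 0 -.043 1;0 15 0 0 0 -.063 1;0 20 0 0 0 -.083 1;0 25 0 0 0 -.102 1'
$P '0 5 0 .0076 0 -.0163 1;0 10 0 .015 0 -.032 1;0 15 0 .0215 0 -.046 1;0 20 0 .0275 0 -.059 1;0 25 0 .033 0 -.071 1'
python3 goal.py .4374 .1031 .2025 17.6 50
python3 - <<'E'
from cell import optics
import cv2
d=optics.get_image('side');cv2.imwrite('pics/s3.png',cv2.resize(d['color'][130:340,240:460,::-1],None,fx=2.7,fy=2.7))
E
```

```text
t: 11.8
position: [0.4365, 0.1018, 0.1272]
eef_rot: [-0.177, 0.577, 0.786, 0.129]
ft_force: [0.8, -0.8, -6.1]
width: 0.0254
gripper_force: 55.0
t: 12.3
position: [0.4367, 0.1012, 0.2043]
eef_rot: [-0.343, 0.536, 0.73, 0.251]
ft_force: [-0.5, 0.4, -7.3]
width: 0.0258
gripper_force: 55.0
t 12.3 pos [0.4367 0.1012 0.2043] j [ 0.29  0.61 -0.15  1.95 -0.75  1.17  0.96] F [-0.5  0.4 -7.3] w 0.0258 g 55.0
axes x,y,z: [[-0.19, 0.61, 0.769], [0.954, 0.3, -0.002], [-0.231, 0.733, -0.639]]
turn [ 0.1 -0.3 -0.2] shift [-0.0004  0.0013  0.0024]
```

View pics/s3.png

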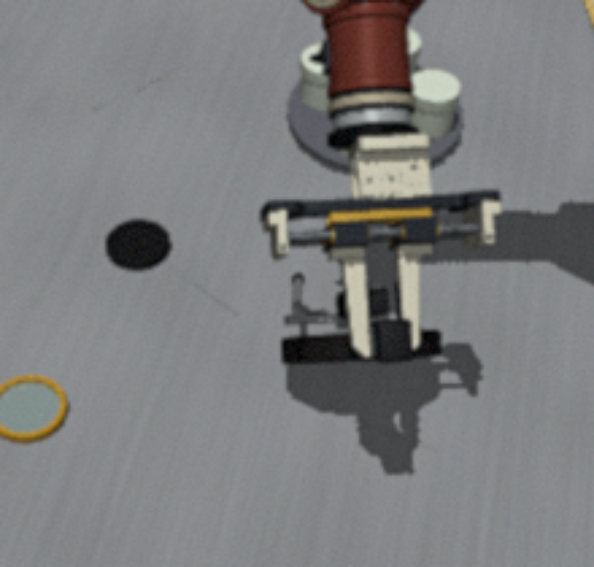

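It carries 7.3 N, which is nearly the full weight. The tyre appears edge-on at crop (285–440,347), as expected at a 50° tilt, so it has not slipped. Continuing to upright, a few mm high.

```bash
P="python3 -m pendant"
$P '0 5 0 .009 0 -.0075 1;0 10 0 .0165 0 -.014 1;0 15 0 .023 0 -.019 1;0 20 0 .028 0 -.0235 1;0 25 0 .032 0 -.027 1'
$P '0 5 0 .003 0 0 1;0 10 0 .004 0 0 1;0 15 0 .004 0 0 1;0 15 0 .004 0 0 1;0 15 0 .004 0 0 1'
python3 goal.py .4374 .1031 .244 17.6 90
python3 - <<'E'
from h import *
from cell import optics
for n in('side','top'):
    d=optics.get_image(n);np.savez(f'pics/{n}4.npz',**d)
d=dict(np.load('pics/side4.npz'))
cv2.imwrite('pics/s4.png',cv2.resize(d['color'][150:350,260:460,::-1],None,fx=3,fy=3))
P=pts(d);c=d['color'].astype(int);m=np.zeros((480,640),bool);m[170:330,300:440]=1
# upright: tyre face away from kickstand looks at the side camera; fit a plane to the near face
q=P[m&(P[...,2]>.01)&(P[...,2]<.15)&(c.max(-1)<130)&(P[...,1]>.05)&(P[...,1]<.2)]
print(len(q),q.min(0),q.max(0))
k=np.ones(len(q),bool)
for _ in range(6):
    mu=q[k].mean(0);nrm=np.linalg.svd(q[k]-mu,full_matrices=False)[2][2];k=abs((q-mu)@nrm)<.004
nrm*=np.sign(nrm[1]);print(k.sum(),mu,nrm,'elev',np.degrees(np.arcsin(nrm[2])),'head',np.degrees(np.arctan2(nrm[1],nrm[0])), 'lowest',np.sort(q[k][:,2])[:5])
E
```

```text
t: 12.85
position: [0.4373, 0.1013, 0.2447]
eef_rot: [-0.491, 0.47, 0.639, 0.36]
ft_force: [-0.7, 0.9, -7.2]
width: 0.0252
gripper_force: 55.0
t: 13.35
position: [0.4371, 0.1031, 0.249]
eef_rot: [-0.57, 0.419, 0.57, 0.417]
ft_force: [-0.0, -0.1, -6.2]
width: 0.0253
gripper_force: 55.0
t 13.35 pos [0.4371 0.1031 0.249 ] j [ 0.49  0.92 -0.31  1.89 -0.93  1.58  1.14] F [-0.  -0.1 -6.2] w 0.0253 g 55.0
axes x,y,z: [[0.001, 0.002, 1.0], [0.954, 0.3, -0.002], [-0.3, 0.954, -0.002]]
turn [ 0.1  0.1 -0.1] shift [-0.005   0.0003 -0.    ]
2178 [0.35118504 0.08511317 0.01067187] [0.50380258 0.14877621 0.14999825]
1323 [0.41989053 0.11948946 0.07887433] [-0.26609107  0.96325323  0.03658896] elev 2.0968611046518975 head 105.44239240264403 lowest [0.01067187 0.01071291 0.01083802 0.01088633 0.01157765]
```

View pics/s4.png

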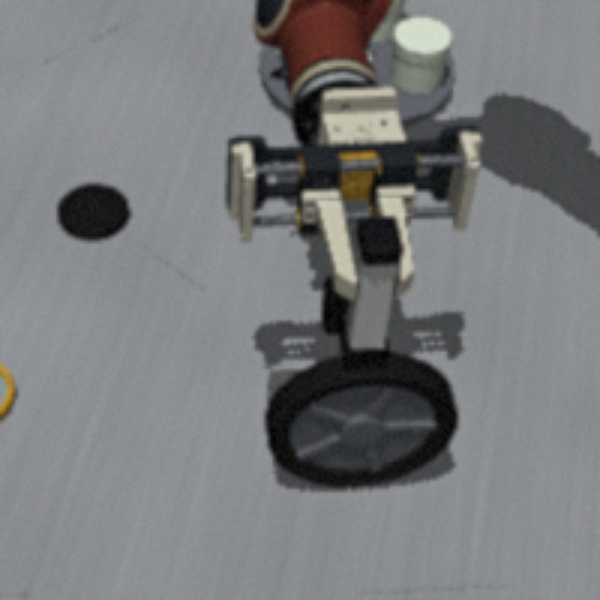

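The wheel is upright at crop (360,420), held by the stub. Its face normal is about 2° up, so the foot may sit about 3 mm higher than the tyre. I'm lowering gently.

```bash
P="python3 -m pendant"
$P '0 0.4 0 -.001 0 0 1;0 .8 0 -.002 0 0 1;0 1.2 0 -.003 0 0 1;0 1.5 0 -.003 0 0 1;0 1.5 0 -.003 0 0 1'
$P '0 0 0 -.0005 0 0 1;0 0 0 -.001 0 0 1;0 0 0 -.001 0 0 1;0 0 0 -.001 0 0 1;0 0 0 -.001 0 0 1'
$P '0 0 0 -.0005 0 0 1;0 0 0 -.001 0 0 1;0 0 0 -.001 0 0 1;0 0 0 -.001 0 0 1;0 0 0 -.001 0 0 1'
python3 goal.py .4374 .1031 .244 17.6 90
```

```text
t: 13.95
position: [0.4369, 0.1033, 0.2477]
eef_rot: [0.579, -0.412, -0.562, -0.424]
ft_force: [-0.2, -0.2, -6.9]
width: 0.0257
gripper_force: 55.0
t: 14.45
position: [0.4369, 0.1034, 0.2469]
eef_rot: [0.579, -0.412, -0.562, -0.424]
ft_force: [-0.2, 0.6, -5.3]
width: 0.026
gripper_force: 55.0
t: 14.95
position: [0.4369, 0.1035, 0.2461]
eef_rot: [0.579, -0.411, -0.562, -0.424]
ft_force: [-0.8, 0.0, -5.5]
width: 0.0257
gripper_force: 55.0
t 14.95 pos [0.4369 0.1035 0.2461] j [ 0.49  0.94 -0.32  1.89 -0.93  1.59  1.15] F [-0.8  0.  -5.5] w 0.0257 g 55.0
axes x,y,z: [[0.009, -0.029, 1.0], [0.954, 0.301, 0.001], [-0.301, 0.953, 0.03]]
turn [ 0.1 -1.7  0. ] shift [-0.0021  0.0004 -0.0006]
```

```bash
P="python3 -m pendant"
$P '0 0 0 -.0005 0 0 1;0 0 0 -.001 0 0 1;0 0 0 -.001 0 0 1;0 0 0 -.001 0 0 1;0 0 0 -.001 0 0 1' | grep -E 'pos|force'
$P '0 0 0 -.0005 0 0 1;0 0 0 -.001 0 0 1;0 0 0 -.001 0 0 1;0 0 0 -.001 0 0 1;0 0 0 -.001 0 0 1' | grep -E 'pos|force'
$P '0 0 0 -.0005 0 0 1;0 0 0 -.001 0 0 1;0 0 0 -.001 0 0 1;0 0 0 -.001 0 0 1;0 0 0 -.001 0 0 1' | grep -E 'pos|force'
python3 - <<'E'
from h import *
from cell import ctrl
s=ctrl.read_state();print(rot(s['eef_rot']).inv().apply(s['ft_torque']))
E
```

```text
position: [0.4367, 0.1037, 0.2457]
ft_force: [-2.0, -0.1, -1.9]
gripper_force: 55.0
position: [0.4365, 0.1039, 0.2453]
ft_force: [-1.9, 0.7, 5.2]
gripper_force: 55.0
position: [0.4362, 0.1041, 0.2451]
ft_force: [-2.0, 1.2, 6.7]
gripper_force: 55.0
[0.40474209 0.29195948 0.0320623 ]
```

```bash
python3 - <<'E'
from h import *
from cell import optics,ctrl
S={n:optics.get_image(n) for n in('side','top')}
for n,d in S.items(): np.savez(f'pics/{n}5.npz',**d)
d=S['side'];P=pts(d);c=d['color'].astype(int);m=np.zeros((480,640),bool);m[170:330,300:440]=1
q=P[m&(P[...,2]>.004)&(P[...,2]<.15)&(c.max(-1)<130)&(P[...,1]>.05)&(P[...,1]<.2)]
k=np.ones(len(q),bool)
for _ in range(8):
    mu=q[k].mean(0);nrm=np.linalg.svd(q[k]-mu,full_matrices=False)[2][2];k=abs((q-mu)@nrm)<.003
nrm*=np.sign(nrm[1]);print(k.sum(),mu,nrm,'elev',np.degrees(np.arcsin(nrm[2])),'head',np.degrees(np.arctan2(nrm[1],nrm[0])))
u0=[];a=cv2.resize(d['color'][200:320,310:430,::-1],(400,400))
b=cv2.resize(S['top']['color'][200:340,250:390,::-1],(400,400))
cv2.imwrite('pics/f5.png',np.hstack([a,b]))
E
```

```text
1072 [0.42004514 0.12546802 0.07540865] [-0.26919403  0.95898665  0.0887647 ] elev 5.09254495460812 head 105.67978945840377
```

View pics/f5.png

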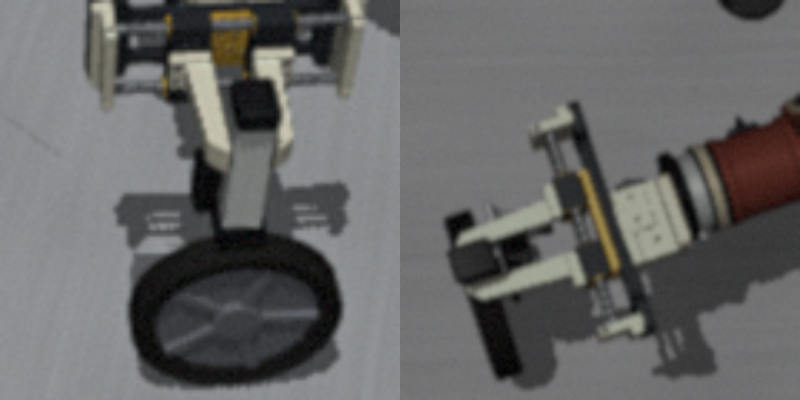

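The wheel is still upright, with the left half showing the tyre at (235,310). But the face normal is now 5° up, which means it is tilted past 90° and the foot is touching first. I had the sign wrong. I'll back off the tilt and set it down again.

```bash
P="python3 -m pendant"
cat > plane.py <<'E'
from h import *
from cell import optics,ctrl
d=optics.get_image('side');P=pts(d);c=d['color'].astype(int);m=np.zeros((480,640),bool);m[230:330,330:440]=1
q=P[m&(P[...,2]>.006)&(P[...,2]<.148)&(c.max(-1)<130)&(P[...,1]>.05)&(P[...,1]<.2)]
k=np.ones(len(q),bool)
for _ in range(10):
    mu=q[k].mean(0);nrm=np.linalg.svd(q[k]-mu,full_matrices=False)[2][2];k=abs((q-mu)@nrm)<.003
nrm*=np.sign(nrm[1]);x=q[k];print(k.sum(),'mid',mu,'elev',np.degrees(np.arcsin(nrm[2])),'head',np.degrees(np.arctan2(nrm[1],nrm[0])),'z',np.percentile(x[:,2],[.5,99.5]))
s=ctrl.read_state();print(s['position'],s['ft_force'],'tool tilt',np.degrees(np.arcsin(rot(s['eef_rot']).as_matrix()[2,2])))
E
$P '0 0 0 .002 0 0 1;0 0 0 .004 0 0 1;0 -1 0 .005 0 0 1;0 -2 0 .005 0 0 1;0 -2 0 .005 0 0 1'|grep -E 'pos|force'
python3 plane.py
$P '0 -1 0 0 0 0 1;0 -2 0 0 0 0 1;0 -2 0 0 0 0 1;0 -2 0 0 0 0 1;0 -2 0 0 0 0 1'|grep -E 'pos|force'
python3 plane.py
```

```text
position: [0.4378, 0.1026, 0.2464]
ft_force: [-0.2, -0.5, -6.8]
gripper_force: 55.0
1008 mid [0.42193753 0.11771041 0.07570653] elev 2.713919055103485 head 105.12148849843001 z [0.0077183  0.14724047]
[0.43752443 0.10274241 0.24665956] [-0.20594694 -0.35377547 -5.63247311] tool tilt -0.5473124965623137
position: [0.4369, 0.1034, 0.2478]
ft_force: [-0.6, 0.3, -7.9]
gripper_force: 55.0
969 mid [0.42243396 0.11380222 0.07522815] elev 0.8348071765219147 head 105.20787316509137 z [0.00842825 0.14654233]
[0.43690113 0.10334834 0.24778453] [ 0.125083   -0.01557554 -6.1182354 ] tool tilt -2.3028066480046645
```

```bash
P="python3 -m pendant"
$P '0 -.5 0 -.0005 0 0 1;0 -.5 0 -.001 0 0 1;0 -.5 0 -.0015 0 0 1;0 -.5 0 -.0015 0 0 1;0 -.5 0 -.0015 0 0 1'|grep -E 'pos|ft_f'
$P '0 0 0 -.0005 0 0 1;0 0 0 -.001 0 0 1;0 0 0 -.001 0 0 1;0 0 0 -.001 0 0 1;0 0 0 -.001 0 0 1'|grep -E 'pos|ft_f'
$P '0 0 0 -.0005 0 0 1;0 0 0 -.001 0 0 1;0 0 0 -.001 0 0 1;0 0 0 -.001 0 0 1;0 0 0 -.001 0 0 1'|grep -E 'pos|ft_f'
$P '0 0 0 -.0005 0 0 1;0 0 0 -.001 0 0 1;0 0 0 -.001 0 0 1;0 0 0 -.001 0 0 1;0 0 0 -.001 0 0 1'|grep -E 'pos|ft_f'
python3 plane.py
```

```text
position: [0.4369, 0.1033, 0.2464]
ft_force: [-0.2, 0.9, -7.4]
position: [0.437, 0.1032, 0.2454]
ft_force: [-0.9, 0.1, -5.5]
position: [0.437, 0.1032, 0.2445]
ft_force: [-1.0, -0.2, -5.4]
position: [0.4369, 0.1034, 0.2443]
ft_force: [0.8, -0.6, 0.2]
967 mid [0.42347315 0.11215433 0.07442034] elev 0.08480497273267656 head 105.58701229383036 z [0.00774859 0.14767328]
[0.43694843 0.10337536 0.24433354] [ 0.34662141 -0.44014664 -0.44518355] tool tilt -2.677743107112799
```

```bash
P="python3 -m pendant"
T='
from h import *
from cell import ctrl
s=ctrl.read_state();r=rot(s["eef_rot"]).inv();print("F",r.apply(s["ft_force"]).round(2),"T",r.apply(s["ft_torque"]).round(3))'
python3 -c "$T"
$P '0 0 0 -.0005 0 0 1;0 0 0 -.001 0 0 1;0 0 0 -.001 0 0 1;0 0 0 -.001 0 0 1;0 0 0 -.001 0 0 1'|grep -E 'pos|ft_f'
python3 -c "$T"
$P '0 .5 0 0 0 0 1;0 1 0 0 0 0 1;0 1 0 0 0 0 1;0 1 0 0 0 0 1;0 1 0 0 0 0 1'|grep -E 'pos|ft_f'
python3 -c "$T"
python3 plane.py
```

```text
F [-0.47  0.2  -0.5 ] T [ 0.024 -0.953  0.122]
position: [0.4369, 0.1035, 0.2442]
ft_force: [0.8, -1.2, 4.8]
F [ 4.69  0.43 -1.61] T [0.058 0.018 0.189]
position: [0.4374, 0.1031, 0.244]
ft_force: [1.0, -2.8, 5.8]
F [ 5.76  0.11 -3.17] T [-0.005 -0.084  0.12 ]
971 mid [0.42234746 0.11192623 0.07407424] elev 0.742701936035907 head 104.95481333853098 z [0.00745945 0.14760721]
[0.43741535 0.1031317  0.24403799] [ 0.93260699 -2.67505891  5.79860889] tool tilt -1.6284201371997082
```

```bash
P="python3 -m pendant"
T='
from h import *
from cell import ctrl
s=ctrl.read_state();r=rot(s["eef_rot"]).inv();print("F",r.apply(s["ft_force"]).round(2),"T",r.apply(s["ft_torque"]).round(3))'
$P '0 .3 0 0 0 -.002 1;0 .6 0 0 0 -.004 1;0 1 0 0 0 -.006 1;0 1 0 0 0 -.006 1;0 1 0 0 0 -.006 1'|grep -E 'pos|ft_f'
python3 -c "$T"; python3 plane.py
$P '0 .3 0 0 0 -.001 1;0 .6 0 0 0 -.002 1;0 .8 0 0 0 -.0035 1;0 .8 0 0 0 -.0035 1;0 .8 0 0 0 -.0035 1'|grep -E 'pos|ft_f'
python3 -c "$T"; python3 plane.py
```

```text
position: [0.4389, 0.0976, 0.2438]
ft_force: [0.8, -1.8, 6.1]
F [ 6.07  0.26 -2.03] T [-0.055  0.103  0.118]
1000 mid [0.42278401 0.11032999 0.07532942] elev 0.9672007457887416 head 104.952774791176 z [0.00896435 0.14713875]
[0.43889576 0.09759668 0.24378145] [ 1.00001209 -1.81960847  5.69661483] tool tilt -0.606731727677303
position: [0.4397, 0.0944, 0.2437]
ft_force: [0.9, -0.8, 4.3]
F [ 4.3   0.59 -1.04] T [-0.051 -0.053  0.101]
1007 mid [0.42356219 0.1091395  0.0753673 ] elev 1.8321242912188176 head 105.06867980157655 z [0.00760566 0.14745596]
[0.43971765 0.09442824 0.24364254] [-0.02121356 -1.13264246  5.19412538] tool tilt 0.17314043257761544
```

```bash
P="python3 -m pendant"
T='
from h import *
from cell import ctrl
s=ctrl.read_state();r=rot(s["eef_rot"]).inv();print("F",r.apply(s["ft_force"]).round(2),"T",r.apply(s["ft_torque"]).round(3),s["width"],s["gripper_force"],s["t"])'
$P '0 .4 0 0 0 -.0015 1;0 .8 0 0 0 -.003 1;0 .8 0 0 0 -.003 1;0 .8 0 0 0 -.003 1;0 .8 0 0 0 -.003 1'|grep -E 'pos|ft_f'
python3 -c "$T"; python3 plane.py
$P '0 .4 0 0 0 -.0015 1;0 .8 0 0 0 -.003 1;0 .8 0 0 0 -.003 1;0 .8 0 0 0 -.003 1;0 .8 0 0 0 -.003 1'|grep -E 'pos|ft_f'
python3 -c "$T"; python3 plane.py
```

```text
position: [0.4399, 0.0918, 0.2437]
ft_force: [-1.4, -0.3, 6.2]
F [ 6.18 -1.42  0.24] T [ 0.211 -0.047 -0.051] 0.025352022968646026 55.01160800457001 22.35
1013 mid [0.42440795 0.10845006 0.07359313] elev 3.0187608852358183 head 105.83458595605025 z [0.0077595  0.14714343]
[0.43987973 0.09176141 0.24367929] [-1.44647798  1.47383763  5.33396684] tool tilt 0.9922647443607095
position: [0.4406, 0.089, 0.2442]
ft_force: [-1.5, 0.8, 7.6]
F [ 7.56 -1.14  1.43] T [ 0.367  0.141 -0.077] 0.025449804163897992 55.011529326438904 22.9
1019 mid [0.42475866 0.10805451 0.07453845] elev 4.472701132612658 head 106.09431668545469 z [0.00772888 0.1474462 ]
[0.44055602 0.08897216 0.24420596] [-1.64405454  0.06734468  7.36734629] tool tilt 1.8638381594787736
```

The torques about tool x and z shifted once the tilt reading passed about 2.5–3°, which is the foot taking load. I'll go back about 0.8°, where both tyre and foot share it.

```bash
P="python3 -m pendant"
T='
from h import *
from cell import ctrl
s=ctrl.read_state();r=rot(s["eef_rot"]).inv();print("F",r.apply(s["ft_force"]).round(2),"T",r.apply(s["ft_torque"]).round(3),s["width"],s["gripper_force"],s["t"])'
$P '0 -.4 0 0 0 .0015 1;0 -.8 0 0 0 .003 1;0 -.8 0 0 0 .003 1;0 -.8 0 0 0 .003 1;0 -.8 0 0 0 .003 1'|grep -E 'pos|ft_f'
$P '0 0 0 0 0 0 1;0 0 0 0 0 0 1;0 0 0 0 0 0 1;0 0 0 0 0 0 1;0 0 0 0 0 0 1'|grep -E 'pos|ft_f'
python3 -c "$T"; python3 plane.py;python3 plane.py
$P '0 0 0 0 0 0 1;0 0 0 0 0 0 1;0 0 0 0 0 0 1;0 0 0 0 0 0 1;0 0 0 0 0 0 1'|grep -E 'pos|ft_f'
python3 -c "$T"
```

```text
position: [0.4398, 0.0918, 0.2436]
ft_force: [-1.5, 0.3, 5.5]
position: [0.4398, 0.0918, 0.2436]
ft_force: [-0.5, 0.0, 6.2]
F [ 6.17 -0.5   0.31] T [ 0.207 -0.088 -0.065] 0.025136444440165166 55.0096070766449 23.95
1042 mid [0.42415684 0.10892536 0.07382031] elev 3.243466294521307 head 105.47732083447967 z [0.00751691 0.14742261]
[0.43980731 0.09178672 0.24367812] [-1.35098789  0.46756456  4.22419502] tool tilt 0.9925140983369901
1040 mid [0.42459135 0.10903463 0.07357225] elev 3.695650977954541 head 105.52616345474726 z [0.00735366 0.14711041]
[0.43981937 0.09178957 0.24366715] [-0.91793472  1.32758319  5.30186447] tool tilt 0.9883710976503404
position: [0.4398, 0.0918, 0.2437]
ft_force: [-1.4, 0.4, 5.9]
F [ 5.85 -1.25  0.94] T [ 0.21  -0.081 -0.033] 0.02562593479575697 55.009682178497314 24.55
```

Both contacts share the load, the wheel is steady, and the hand grips at 55 N. Handing in.

```bash
python3 -c "
from cell import ctrl
print(ctrl.sign_off())"
```

```text
the job is handed in; nothing more can be done
None
```

I flipped the kickstand down, stood the wheel upright on tyre and foot, and handed the job in at about 24.6 s still gripping the stub at 55 N; the foot's contact was judged from force and torque readings because the wheel and hand hid it, and I got no verdict back.

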